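# Fish the trapped slot nut out of the stop rail with the hook

### The arm

A 6-joint arm with a two-finger parallel gripper is mounted at the origin on the work surface. World frame = base frame: x ahead of the robot, y to its left, z up, the work surface at z = 0. Lengths are in m, angles in rad, forces in N, time in s.
With the tool pointing down it reaches from about 0.375 to 0.975 m from the base axis. Payload 3.8 kg.
Tool frame: the origin (TCP) lies at the very end of the fingers, on their centre line; the grasp point (between the pads) lies 19 mm behind it; z points along the fingers, y is the line along which they close (so a half turn about z gives the same grasp; the last joint's range is limited). The gripper opens to 85 mm and grips with 20 to 120 N. Pads are 22 mm wide; open, the fingers measure 114 mm over their backs; the gripper's body (76 mm by 85 mm) begins 54 mm behind the grasp point. The pads swing forward as they close: fully open they stand 13 mm farther back than shut.
Start: joints at [-1.189, 0.264, 1.604, -0, 1.274, -0.037], TCP at [0.274, -0.617, 0.231] pointing down, gripper open.
Joint ranges: [-2.63, 2.63], [-0.94, 2.18], [0.31, 2.57], [-1.31, 4.45], [0, 2.66], [-2.55, 2.55]. Speed limits (rad/s): [2.57, 2.57, 3.14, 3.14, 3.14, 3.14].

### API

Orientations are given as a rotation vector (axis times angle).
In Python, from workcell import monitor, viewer, job gives the robot as it stands. The module is installed in compiled form; this text tells all that it offers.
- The arm moves only by the tool step_arm, never from a script. Its argument "series" is one flat list of numbers, 4 for each row, row after row: the shift along the tool's x, y, z in m, then the turn about the tool's z in rad. A call has 1 to 8 rows; each row is the pose to reach, as a shift and turn from the pose commanded when the call began, along the tool's axes at that moment; what a row does not reach only later rows make up. A row lasts 1/8 s, in which the tool goes at most 62.5 mm and 10.7 degrees, less where a joint would pass 70% of its speed; a pose out of reach is approached as far as the arm can. A call with a gripper value outside its range is refused whole. "gripper" is the opening, from 0 (shut) to 1 (fully open), set as the call begins (left out, the last holds). The fingers move at their own pace and stop on an object; "newtons" is the grip in N (left out, the last holds). Time passes only in rows, so rows that repeat a pose let the fingers close. It gives the time, the measured TCP pose, the force, the opening and the grip force at its end, in the units of the state.
- monitor.read_state(): the state, without advancing time (a new reading comes with each control period).
- viewer.read_camera(name): name is "scene" or "top" or "wrist"; returns a dict with "image" (480x640x3 uint8, red, green, blue), "intrinsics" (3x3 intrinsics, pixels), "distortion" ([k1, k2, p1, p2, k3] as OpenCV has them; the pictures are not rectified), "T" (4x4, takes a point from camera to world coordinates); the wrist camera has in their place "hand_eye" (4x4, takes a point from camera to tool coordinates, whose origin is the TCP and whose axes are the flange's). Camera axes: x right, y up, looking along -z (the intrinsics and any distortion apply to the point x, -y, -z); pixel columns grow to the right and rows downward; lengths in m; the calibration is good to about 2 mm. A picture is of the moment at which its call begins: read the wrist's pose just before it. There is no depth.
- job.finish_job(): hands the job in; it is judged then, once.
Trained networks look in a picture, given as the dict that the camera call returned (one of the last four; its "shot" number tells which), for a name from the list of things; names that differ only in an ending like _2 or _b are one class to them, and where a whole thing is asked for, a point or a joint stands for the part that bears it (a point fixed in the world has none). Each returns a list of dicts, best first, with "score" (0 to 1); they miss things now and then, are a little off and sometimes report something else, mostly with a low value. They report only what shows in the picture. A call takes as long as a camera call.
- viewer.boxes_of(picture, label): "extent" ([centre column, centre row, width, height] in pixels, round what is visible of it).
- viewer.spot_point(picture, label): "point" ([column, row] in pixels: a listed point, or the origin of a listed thing).
The state is a dict: "time": time; "q": joint angles; "joint_vel": joint speeds; "joint_torque": joint torques, N m; "tool_pos": TCP position; "tcp_rot": TCP orientation; "wrist_force": force on the tool from outside, world axes, zero at the start; "torque": the same for the moment, N m; "width": opening from 0.0 (shut) to 1.0 (fully open); "grip_force": force on a finger pad.
Only numpy, scipy, OpenCV 4.12 (cv2) and the standard library are available. Lean on these libraries where they do the work, as an engineer would, in place of code of your own. Each camera call takes 0.05 s, during which the arm holds its last target. There are 200 camera calls.

### The job

A slot nut has slipped down the T-slot of the stop rail and is trapped just in front of the clamped flip stop. Take the hooked pick from its wooden rest, hook it down behind the nut and gently draw the nut out of the rail's open end onto the bench just outside, forcing nothing and not touching the nut with the fingers. Then lay the pick back on its rest as it lay before, and leave everything else on the bench where it is.

Things in the scene. Friction and masses are not known exactly. Their poses are not given: they have to be found in the camera images.
- rail: Fixed aluminium T-slot rail, 270 mm long, 40 wide, 20 high, with a beech batten (30 wide, 20 high) along its +y side and a black cap on its far end. Origin: on the bench at the rail's open end, on its centre line; x runs along the slot from the open end inward, z up.
- rail_mouth (a point): Middle of the slot at the rail's open end, level with the rail's top (20 mm above the bench); axes as the rail's. The slot in the top is 11 wide. Its lips are 5 thick (underside 15 above the bench); the channel below them is 22 wide, its floor 5 above the bench. The channel is open at this end; the flip stop closes it further in.
- stop: Flip stop clamped fast on the rail: aluminium block 46 mm long and wide, top 42 above the bench, black star knob up to 72, short arm on its +y side. Origin: at bench height below the block's flat upright face towards the open end, on the slot's centre line; axes as the rail's. The face is one rigid wall from channel floor to block top, 105 to 135 from the open end.
- nut_mid (a point): Centre of the trapped nut: steel block 40 mm long (x, along the slot), 20 wide, 7.5 thick, square ends, about 60 g; no hole the hook fits. It lies under the lips, top 15 above the bench, pushed up by a sprung ball in its underside: dragging it takes 4 to 7 N. Between its inner end and the stop's face a gap of 6 to 8 mm, as wide as the slot, is open down to the channel floor.
- pick_grip (a point): Centre of the hooked pick's wooden handle, on the pick's axis: handle 110 mm long (x), 18 wide (y), 24 high (z). x points towards the hook, z is up as it lies on the rest. Mass 105 g, balanced about 40 mm ahead of this point.
- pick_neck (a point): On the pick's axis, 120 mm ahead of the handle's centre: end of its 7 mm steel tube. A 4 mm rod runs on along the axis and ends in a 4 mm hook bent square down (-z), its round end 24 below the axis. The hook's centre line is 195 to 223 from the handle's centre: the telescopic rod is drawn out differently each time, unmeasured; look, or feel the stop's face with the hook. It slides only above 30 N.
- rest: Fixed wooden rest. Origin on the bench straight below the lying handle's centre, x towards the hook; the pick's axis lies 46 mm above the bench. Base 170 by 70, 10 thick. Post at x = -43: handle bed 34 high, 26 wide between cheeks that end at 52. Post at x = 80: tube bed 42 high, 16 wide between cheeks that end at 54. Posts 10 thick; between them the handle is free on both sides.

How it is judged:
On the way:
1. the nut is drawn wholly out of the rail's mouth with the pick off its rest (x of nut_mid in the frame of rail below -0.021 m and distance between pick_grip and rest above 0.08 m), for 0.1 s.
At the end, for the whole second after the job is handed in: The nut lies on the bench wholly outside the rail, its centre within 150 mm of the open end and 80 mm either side of the slot's line; the pick lies level on its rest, hook down, handle centre within 20 mm along, 10 mm across and 5 mm in height of where it was (x of nut_mid in the frame of rail between -0.15 and -0.021 m and y of nut_mid in the frame of rail between -0.08 and 0.08 m and height (world z) of nut_mid below 0.02 m and x of pick_grip in the frame of rest between -0.02 and 0.02 m and y of pick_grip in the frame of rest between -0.01 and 0.01 m and z of pick_grip in the frame of rest between 0.041 and 0.051 m and angle between the x axis of pick_grip and the x axis of rest, either way round below 0.12 rad and angle between pick_grip's own z axis and vertical below 0.25 rad); the robot touches nothing.
It fails at once if the fingers or the arm touch the nut (contact force between any of the fingers, the arm and nut above 0.3 N).
It fails at once if the pick is pressed on the stop, the rail or the nut with more than 15 N (contact force between pick and stop above 15 N or contact force between pick and rail above 15 N or contact force between pick and nut above 15 N).
It fails at once if the fingers press on the rail or the stop with more than 10 N (contact force between the fingers and rail above 10 N or contact force between the fingers and stop above 10 N).
It fails at once if a bystander is moved by more than 15 mm (distance of any of screwdriver, hammer, offcut_a, offcut_b, glue, square, folding_rule from where it was at the start of the episode above 0.015 m).
It also fails if it takes over 51 s, if anything falls off the work surface, if the arm or the gripper's body presses on something with over 40 N, if the wrist force passes 120 N, or if a joint passes its speed limit or range.

## Working session

There is one attempt and no reset: what is moved stays moved. The work goes in short steps, Python scripts to look and compute and a tool call to move; the robot and the scene stay as the last step left them, time stands still between calls to the robot, and variables do not carry over. Pictures are saved under pics/ and viewed, at most 10 in all, crops included, and the job is handed in when it is done.

Besides the shell and the picture viewer there is one more tool, called after "Call:" as name(argument=value, ...) on one line, values as JSON. step_arm: Moves the arm, as the interface text tells. Its arguments: {"type":"object","properties":{"series":{"type":"array"},"gripper":{"type":"number"},"newtons":{"type":"number"}},"required":["series"]}

```bash
mkdir -p pics; cat > h.py <<'E'
import numpy as np, cv2
from scipy.spatial.transform import Rotation as R
from workcell import monitor, viewer, job
def T_of(p,st=None):
    if 'T' in p: return np.array(p['T'])
    T=np.eye(4);T[:3,:3]=R.from_rotvec(st['tcp_rot']).as_matrix();T[:3,3]=st['tool_pos'];return T@np.array(p['hand_eye'])
def ray(p,uv,T):
    n=cv2.undistortPoints(np.array([[uv]],float),np.array(p['intrinsics'],float),np.array(p['distortion'],float))[0,0]
    return T[:3,3],T[:3,:3]@np.array([n[0],-n[1],-1])
def at_z(p,uv,T,z):
    o,d=ray(p,uv,T);return o+d*(z-o[2])/d[2]
def proj(p,X,T):
    c=(np.atleast_2d(X)-T[:3,3])@T[:3,:3]; c=c*[1,-1,-1]
    return cv2.projectPoints(c,np.zeros(3),np.zeros(3),np.array(p['intrinsics'],float),np.array(p['distortion'],float))[0][:,0]
def tri(rs):
    A=np.zeros((3,3));b=np.zeros(3)
    for o,d in rs:
        d=d/np.linalg.norm(d);M=np.eye(3)-np.outer(d,d);A+=M;b+=M@o
    return np.linalg.solve(A,b)
E
cat > a.py <<'E'
from h import *
s=monitor.read_state();print(s['time'],s['tool_pos'],s['tcp_rot'],s['wrist_force'])
P={}
Z=dict(rail=0,rail_mouth=.02,stop=0,nut_mid=.01125,pick_grip=.046,pick_neck=.046,rest=0)
for c in ('scene','top'):
    p=viewer.read_camera(c);P[c]=p;T=T_of(p);print(c,T[:3,3].round(3))
    cv2.imwrite(f'pics/{c}0.png',p['image'][:,:,::-1])
    for l,z in Z.items():
        for r in viewer.spot_point(p,l)[:2]:
            print(c,l,round(r['score'],2),np.round(r['point'],1),at_z(p,r['point'],T,z).round(4))
E
python3 a.py
```

```text
0.0 [ 0.27420279 -0.61598412  0.22991856] [-3.07077247e+00 -6.52498547e-01  6.01708116e-04] [-0.67820081  0.18274731  0.30798091]
scene [ 0.985 -0.169  0.522]
scene rail 0.61 [259.5 237.4] [0.4851 0.0019 0.    ]
scene rail_mouth 0.81 [260.2 228.7] [0.4875 0.0041 0.02  ]
scene stop 0.57 [312.3 204. ] [0.4558 0.1128 0.    ]
scene nut_mid 0.42 [297.6 205.4] [0.4584 0.0838 0.0112]
scene pick_grip 0.93 [288.2 323.6] [ 0.682  -0.0436  0.046 ]
scene pick_neck 0.91 [366.  281.8] [0.6734 0.075  0.046 ]
scene pick_neck 0.38 [259.9 226.1] [ 0.508 -0.003  0.046]
scene rest 0.82 [287.1 351.1] [ 0.6895 -0.0515  0.    ]
top [0.469 0.047 0.777]
top rail 0.7 [351.4 318.6] [0.4795 0.0027 0.    ]
top rail_mouth 0.91 [351.5 319.1] [0.4786 0.0037 0.02  ]
top nut_mid 0.82 [284.3 332. ] [0.4622 0.0875 0.0112]
top pick_grip 0.92 [392.4 156.7] [ 0.6804 -0.0465  0.046 ]
top pick_neck 0.8 [296.7 165.1] [0.6683 0.0735 0.046 ]
top rest 0.62 [387.3 165.7] [ 0.6812 -0.0454  0.    ]
```

View pics/top0.png

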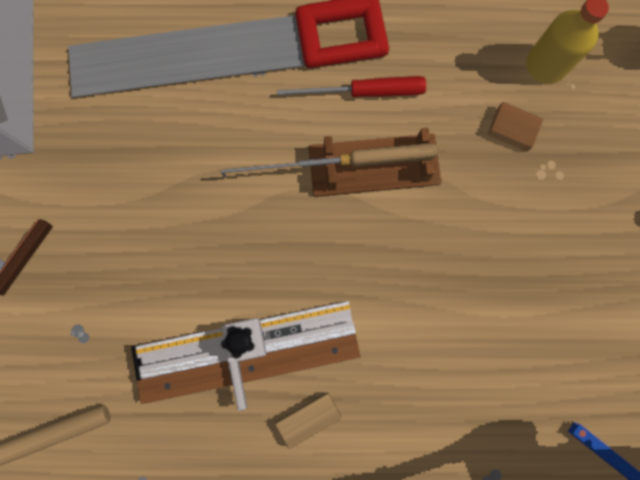

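View pics/scene0.png

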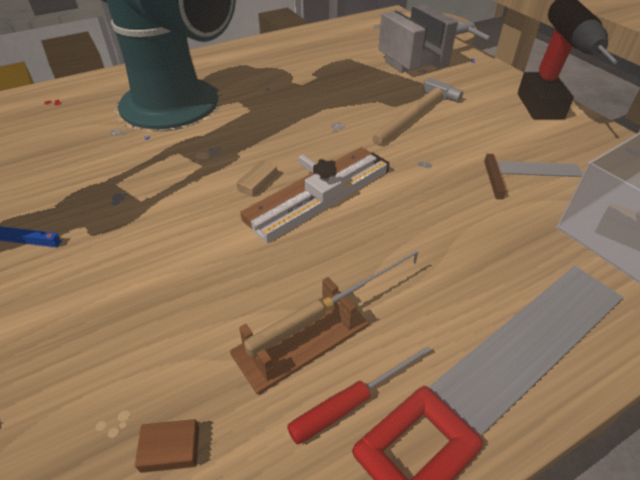

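The top view shows the pick lying left-right (handle about (392,156), hook about (222,173)) and the rail's mouth at (351,319). The slot runs left to the star knob at (238,341), with the nut at about (285,331). The scene view agrees, with the hook bend at (416,254).

```bash
cat >> h.py <<'E'
def go(pos,yaw,s=None,off=(0,0,0)):
    "shift in tool axes and turn for target TCP pos, tool-x yaw (rad)"
    s=s or monitor.read_state();M=R.from_rotvec(s['tcp_rot']).as_matrix()
    y0=np.arctan2(M[1,0],M[0,0]);d=M.T@(np.array(pos)-s['tool_pos'])
    return d.round(4),round(-((yaw-y0+np.pi)%(2*np.pi)-np.pi),4)
E
cat > b.py <<'E'
from h import *
t=viewer.read_camera('top');c=viewer.read_camera('scene');T=T_of(t);C=T_of(c)
hk=tri([ray(t,(222,173),T),ray(c,(416,254),C)]);print('hook bend',hk.round(4), at_z(t,(222,173),T,.046).round(4),at_z(c,(416,254),C,.046).round(4))
g=tri([ray(t,(392.4,156.7),T),ray(c,(288.2,323.6),C)]);n=tri([ray(t,(296.7,165.1),T),ray(c,(366,281.8),C)])
print('grip',g.round(4),'neck',n.round(4),'len',np.linalg.norm(n-g),'yaw',np.arctan2(*(n-g)[[1,0]]),'hook',np.linalg.norm(hk-g))
a=at_z(t,(349,303),T,.02);b=at_z(t,(135,347),T,.02);print('rail edge',a.round(4),b.round(4),np.linalg.norm(b-a),np.arctan2(*(b-a)[[1,0]]))
print(at_z(t,(262,335),T,.042).round(4))
print(go([.678,-.015,.23],1.667))
cv2.imwrite('pics/crop1.png',cv2.resize(np.hstack([t['image'][120:200,190:350],t['image'][280:360,220:380]]),None,fx=2.5,fy=2.5,interpolation=3)[:,:,::-1])
E
python3 b.py
```

```text
hook bend [0.6598 0.1683 0.0376] [0.6573 0.1664 0.046 ] [0.6656 0.163  0.046 ]
grip [ 0.6811 -0.045   0.0457] neck [0.6702 0.0752 0.0422] len 0.12080432342603008 yaw 1.6613740757395656 hook 0.2145309603747576
rail edge [0.4985 0.0068 0.02  ] [0.4422 0.2714 0.02  ] 0.27054637709095636 1.7802923026085058
[0.4587 0.1126 0.042 ]
(array([ 0.6133, -0.3856,  0.0013]), np.float64(-1.2482))
```

Call:
step_arm(series=[0.06,-0.038,0,-0.15,0.12,-0.076,0,-0.3,0.18,-0.114,0,-0.45,0.24,-0.152,0,-0.6,0.3,-0.19,0,-0.75,0.36,-0.228,0,-0.9,0.42,-0.266,0,-1.05,0.48,-0.304,0,-1.15], gripper=0.5, newtons=100)

```text
time: 1.9
tool_pos: [0.5526, -0.1987, 0.2317]
tcp_rot: [2.219, 2.223, 0.0]
wrist_force: [0.1, 0.1, -0.8]
width: 0.503
grip_force: 0.0
```

```bash
python3 -c "
from h import *
print(go([.678,-.015,.2],1.663), monitor.read_state()['tool_pos'])"
```

```text
(array([0.1835, 0.1257, 0.0317]), np.float64(-0.0905)) [ 0.5526269  -0.19873533  0.23171367]
```

Call:
step_arm(series=[0,0,0,0,0,0,0,0])

```text
time: 2.15
tool_pos: [0.5514, -0.2005, 0.2312]
tcp_rot: [2.223, 2.22, -0.001]
wrist_force: [-0.8, -1.5, -0.4]
width: 0.502
grip_force: 0.0
```

```bash
python3 -c "
from h import *
print(go([.678,-.015,.2],1.663), monitor.read_state()['tool_pos'])"
```

```text
(array([0.1857, 0.1263, 0.0311]), np.float64(-0.0936)) [ 0.55144302 -0.20049871  0.23123697]
```

Call:
step_arm(series=[0.047,0.032,0.008,-0.024,0.093,0.063,0.016,-0.047,0.14,0.095,0.024,-0.07,0.186,0.1263,0.031,-0.0936,0.186,0.1263,0.031,-0.0936,0.186,0.1263,0.031,-0.0936])

```text
time: 2.9
tool_pos: [0.6778, -0.0166, 0.2]
tcp_rot: [-2.119, -2.319, 0.002]
wrist_force: [0.5, -1.5, -0.8]
width: 0.494
grip_force: 0.0
```

```bash
cat > w.py <<'E'
import sys
from h import *
s=monitor.read_state();p=viewer.read_camera('wrist');T=T_of(p,s)
print(s['tool_pos'],T[:3,3].round(3))
cv2.imwrite(f'pics/{sys.argv[1]}.png',p['image'][:,:,::-1])
np.savez(f'{sys.argv[1]}.npz',T=T,intrinsics=p['intrinsics'],distortion=p['distortion'])
Z=dict(rail_mouth=.02,stop=0,nut_mid=.01125,pick_grip=.046,pick_neck=.046,rest=0)
for l in sys.argv[2:]:
    for r in viewer.spot_point(p,l)[:2]: print(l,round(r['score'],2),np.round(r['point'],1),at_z(p,r['point'],T,Z[l]).round(4))
E
python3 w.py w1 pick_grip pick_neck rest
```

```text
[ 0.6777552  -0.01664604  0.19997776] [0.671 0.06  0.342]
pick_grip 0.71 [319.2 255.8] [ 0.6838 -0.0473  0.046 ]
pick_neck 0.84 [317.2 118.4] [0.6709 0.0729 0.046 ]
```

View pics/w1.png

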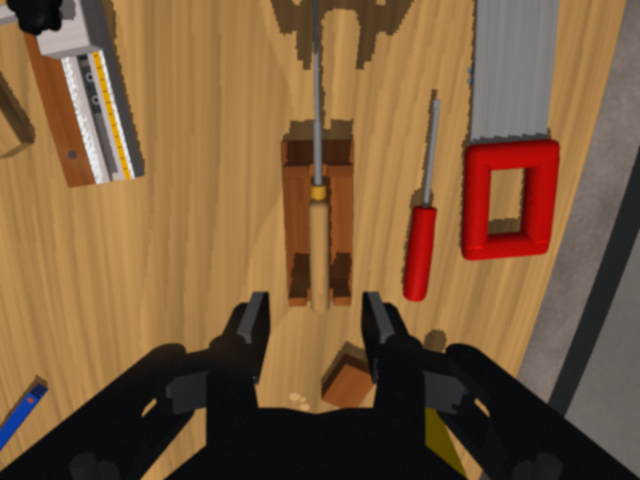

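Wrist view: the pick runs straight up the picture at column 318, from handle bottom (319,310) to ferrule (318,190). It sits between the fingers, which are centred near column 316. Going down to grasp.

Call:
step_arm(series=[0,-0.001,0.06,0,0,-0.001,0.12,0,0,-0.001,0.16,0,0,-0.001,0.173,0,0,-0.001,0.173,0])

```text
time: 3.72
tool_pos: [0.6771, -0.0154, 0.0273]
tcp_rot: [-2.118, -2.32, 0.001]
wrist_force: [-0.1, 0.6, 1.9]
width: 0.498
grip_force: 0.0
```

Call:
step_arm(series=[0,0,0,0,0,0,0,0,0,0,0,0,0,0,0,0,0,0,0,0,0,0,0,0], gripper=0, newtons=100)

```text
time: 4.47
tool_pos: [0.6799, -0.0151, 0.0305]
tcp_rot: [2.114, 2.318, 0.005]
wrist_force: [0.5, -1.0, 6.6]
width: 0.194
grip_force: 98.1
```

Call:
step_arm(series=[0,0,-0.03,0,0,0,-0.07,0,0,0,-0.12,0,0,0,-0.12,0,0,0,-0.12,0])

```text
time: 5.1
tool_pos: [0.6769, -0.0147, 0.1474]
tcp_rot: [2.117, 2.321, 0.0]
wrist_force: [-0.2, -0.6, -2.8]
width: 0.19
grip_force: 98.4
```

```bash
cat > e.py <<'E'
from h import *
s=monitor.read_state();print(s['tool_pos'],s['wrist_force'],s['torque'])
t=viewer.read_camera('top');c=viewer.read_camera('scene');T=T_of(t);C=T_of(c)
for l in ('pick_grip','pick_neck'):
    a=viewer.spot_point(t,l);b=viewer.spot_point(c,l)
    if a and b: print(l,a[0]['score'],b[0]['score'],tri([ray(t,a[0]['point'],T),ray(c,b[0]['point'],C)]).round(4))
cv2.imwrite('pics/e.png',cv2.resize(c['image'][120:360,230:550],None,fx=2,fy=2)[:,:,::-1])
E
python3 e.py;python3 w.py w2 rail_mouth nut_mid stop pick_neck
```

```text
[ 0.67694746 -0.01467622  0.14736811] [-0.17022971 -0.6123993  -2.82335397] [0.03986915 0.02184642 0.0199098 ]
pick_neck 0.58 0.73 [0.6667 0.0713 0.1605]
[ 0.676257   -0.01479823  0.14546268] [0.669 0.061 0.288]
rail_mouth 0.73 [ 80.6 192. ] [0.4817 0.0019 0.02  ]
nut_mid 0.96 [57.8 82.1] [0.4649 0.0858 0.0112]
stop 0.71 [55.9 49.8] [0.4571 0.1111 0.    ]
pick_neck 0.58 [313.7 104.2] [0.6658 0.0812 0.046 ]
```

View pics/e.png

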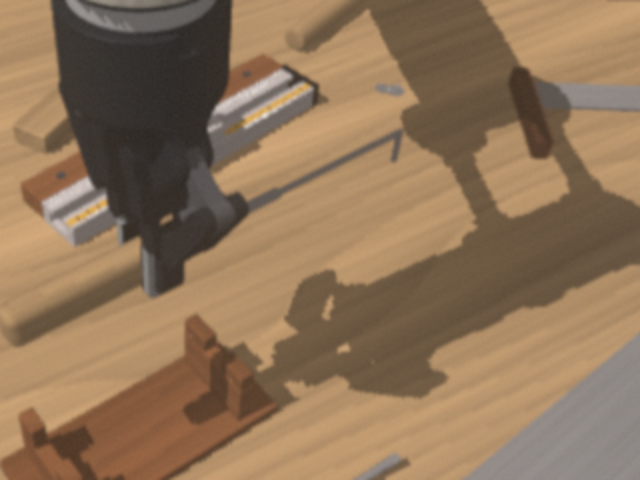

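The pick is held level in the fingers, with the hook hanging down at crop (398,145). Moving over the rail.

```bash
python3 -c "
from h import *
print(go([.5008,-.0899,.075],1.781))"
```

```text
(array([-0.0586, -0.1825,  0.072 ]), np.float64(-0.1186))
```

Call:
step_arm(series=[-0.015,-0.045,0,-0.03,-0.03,-0.09,0,-0.06,-0.044,-0.136,0,-0.09,-0.0586,-0.1825,0.02,-0.1186,-0.0586,-0.1825,0.055,-0.1186,-0.0586,-0.1825,0.072,-0.1186,-0.0586,-0.1825,0.072,-0.1186,-0.0586,-0.1825,0.072,-0.1186])

```text
time: 6.65
tool_pos: [0.5025, -0.0899, 0.0764]
tcp_rot: [1.974, 2.442, 0.001]
wrist_force: [0.0, -0.6, 0.4]
width: 0.192
grip_force: 98.4
```

```bash
python3 w.py w3 rail_mouth nut_mid stop pick_neck
```

```text
[ 0.50247327 -0.08993179  0.07635568] [ 0.486 -0.015  0.218]
rail_mouth 0.66 [313.1 104.5] [0.4816 0.0005 0.02  ]
stop 0.72 [316.1 104.1] [0.4829 0.0027 0.    ]
stop 0.38 [314.  105.5] [0.4818 0.0016 0.    ]
pick_neck 0.58 [316.6 103.9] [ 0.4837 -0.0009  0.046 ]
```

View pics/w3.png

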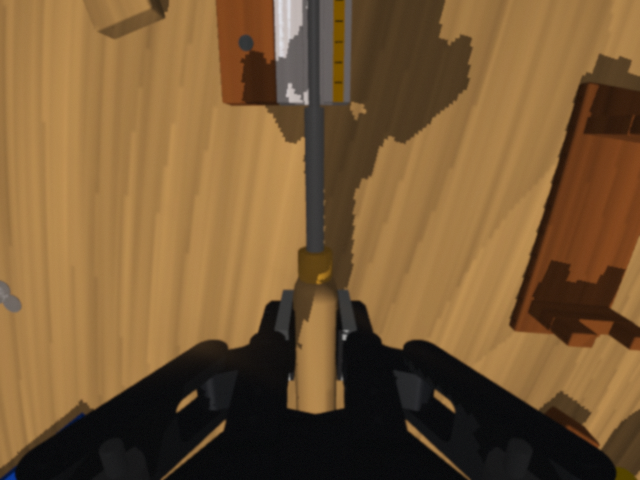

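Wrist view: the rail's edges are at columns 277 and 351 on row 103, with the tube at column 314 above it. The pick is nearly over the slot and parallel to it; the hook itself is out of view at the top.

```bash
cat > f.py <<'E'
from h import *
s=monitor.read_state();M=R.from_rotvec(s['tcp_rot']).as_matrix()
p=dict(np.load('w3.npz'));T=p['T'];im=cv2.imread('pics/w3.png')
tl=lambda uv,z:(M.T@(at_z(p,uv,T,z)-s['tool_pos'])).round(4)
print('yaw',np.arctan2(M[1,0],M[0,0]))
print('rail',tl((277,101),.02),tl((351,101),.02),tl((275,10),.02),tl((350,10),.02))
za=s['tool_pos'][2]+.019
for r in (15,60,130,200,235):
    g=im[r,285:350].astype(int);print(r,g.sum(1).tolist()) if r in(15,130) else 0
print('pick',tl((316,240),za),tl((314.5,130),za),tl((313.5,15),za))
t=viewer.read_camera('top');c=viewer.read_camera('scene')
cv2.imwrite('pics/f.png',np.hstack([cv2.resize(t['image'][270:390,190:390],(400,240),interpolation=3),cv2.resize(c['image'][130:250,230:430],(400,240),interpolation=3)])[:,:,::-1])
E
python3 f.py
```

```text
yaw 1.7813281405159185
rail [ 0.0946 -0.0208  0.0561] [0.0946 0.0198 0.0561] [ 0.1393 -0.0206  0.056 ] [0.1393 0.0182 0.0561]
15 [573, 592, 628, 659, 649, 612, 574, 560, 556, 552, 548, 549, 552, 552, 548, 548, 516, 426, 334, 298, 287, 262, 216, 173, 160, 164, 172, 184, 192, 187, 178, 165, 162, 178, 225, 268, 286, 292, 280, 287, 288, 294, 290, 290, 292, 293, 289, 280, 250, 218, 199, 199, 200, 199, 199, 197, 202, 201, 215, 242, 274, 285, 289, 287, 285]
130 [203, 204, 205, 206, 201, 213, 207, 200, 204, 203, 208, 209, 210, 216, 212, 208, 210, 204, 197, 173, 160, 155, 162, 165, 170, 174, 175, 181, 188, 186, 185, 182, 175, 172, 164, 162, 159, 154, 162, 174, 185, 191, 189, 187, 192, 182, 188, 187, 183, 183, 182, 188, 190, 188, 186, 181, 179, 179, 178, 177, 167, 170, 164, 162, 160]
pick [ 0.0382  0.0004 -0.019 ] [ 0.0782 -0.0001 -0.0191] [ 0.1141 -0.0004 -0.0191]
```

View pics/f.png

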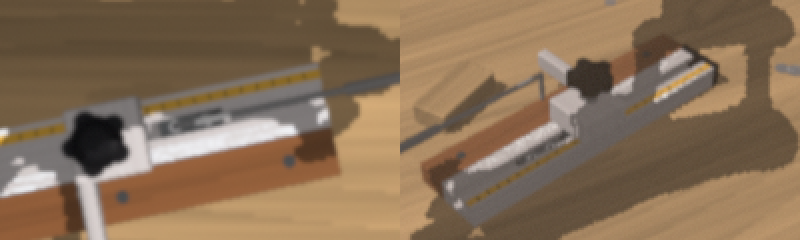

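```bash
python3 - <<'E'
from h import *
s=monitor.read_state();M=R.from_rotvec(s['tcp_rot']).as_matrix()
c=viewer.read_camera('scene');C=T_of(c);t=viewer.read_camera('top');T=T_of(t)
za=s['tool_pos'][2]+.019
for uv,z in (((301.5,167.5),za),((301.5,177.5),za-.024)): print((M.T@(at_z(c,uv,C,z)-s['tool_pos'])).round(4))
for L in (.165,.18,.193):
    X=s['tool_pos']+M@np.array([[L,-.001,-.019],[L,-.001,.005]]).T.T[0]
    print(L,proj(c,X,C),proj(t,X,T))
E
python3 - <<'E'
import cv2,numpy as np
E
```

```text
[ 0.1799  0.0068 -0.0191]
[0.1836 0.0014 0.0049]
0.165 [[290.55892109 169.12426095]] [[294.93054575 329.36053257]]
0.18 [[298.25215107 165.17339781]] [[281.75389281 332.10933063]]
0.193 [[304.79903803 161.81207867]] [[270.31924907 334.49033841]]
```

Call:
step_arm(series=[0,0,0.02,0,0,0,0.04,0,0,0,0.044,0,0.004,0,0.044,0,0.008,0,0.044,0,0.01,0,0.044,0,0.01,0,0.044,0])

```text
time: 7.98
tool_pos: [0.4992, -0.0799, 0.0318]
tcp_rot: [1.975, 2.442, 0.001]
wrist_force: [-0.3, -0.2, -0.7]
width: 0.191
grip_force: 98.4
```

Call:
step_arm(series=[0.001,0,0,0,0.002,0,0,0,0.002,0,0,0])

```text
time: 8.35
tool_pos: [0.4983, -0.0781, 0.0312]
tcp_rot: [-1.976, -2.442, 0.0]
wrist_force: [-1.8, -0.4, -0.9]
width: 0.197
grip_force: 98.4
```

Call:
step_arm(series=[0.001,0,0,0,0.002,0,0,0,0.002,0,0,0])

```text
time: 8.72
tool_pos: [0.4979, -0.0761, 0.0313]
tcp_rot: [-1.976, -2.442, 0.0]
wrist_force: [-0.9, -0.3, -0.9]
width: 0.195
grip_force: 98.4
```

Call:
step_arm(series=[0.001,0,0,0,0.002,0,0,0,0.002,0,0,0])

```text
time: 9.1
tool_pos: [0.4975, -0.0741, 0.0313]
tcp_rot: [-1.976, -2.442, 0.0]
wrist_force: [0.6, -0.3, -0.7]
width: 0.191
grip_force: 98.4
```

Call:
step_arm(series=[0.001,0,0,0,0.0015,0,0,0,0.0015,0,0,0])

```text
time: 9.48
tool_pos: [0.4972, -0.0727, 0.0313]
tcp_rot: [-1.976, -2.442, -0.0]
wrist_force: [0.3, -0.4, 0.3]
width: 0.191
grip_force: 98.4
```

Call:
step_arm(series=[0.001,0,0,0,0.0015,0,0,0,0.0015,0,0,0])

```text
time: 9.85
tool_pos: [0.4969, -0.0712, 0.0313]
tcp_rot: [-1.976, -2.442, -0.0]
wrist_force: [1.0, -0.0, -2.1]
width: 0.191
grip_force: 98.5
```

Call:
step_arm(series=[0.001,0,0,0,0.0015,0,0,0,0.0015,0,0,0])

```text
time: 10.22
tool_pos: [0.4966, -0.0698, 0.0313]
tcp_rot: [-1.976, -2.442, 0.0]
wrist_force: [0.6, 0.5, -1.4]
width: 0.192
grip_force: 98.4
```

Call:
step_arm(series=[0.001,0,0,0,0.0015,0,0,0,0.0015,0,0,0])

```text
time: 10.6
tool_pos: [0.4963, -0.0683, 0.0313]
tcp_rot: [-1.976, -2.442, -0.0]
wrist_force: [-0.6, 0.1, -1.5]
width: 0.189
grip_force: 98.4
```

Call:
step_arm(series=[0.001,0,0,0,0.0015,0,0,0,0.0015,0,0,0])

```text
time: 10.98
tool_pos: [0.4966, -0.0678, 0.0316]
tcp_rot: [1.974, 2.442, -0.001]
wrist_force: [0.8, -5.0, -1.1]
width: 0.194
grip_force: 98.5
```

Contact with the stop's face. Backing off and lowering.

Call:
step_arm(series=[-0.0025,0,0,0,-0.0025,0,0.004,0,-0.0025,0,0.008,0,-0.0025,0,0.011,0,-0.0025,0,0.0125,0,-0.0025,0,0.0125,0])

```text
time: 11.72
tool_pos: [0.4964, -0.0692, 0.0186]
tcp_rot: [-1.976, -2.442, 0.0]
wrist_force: [0.6, -0.7, -1.8]
width: 0.194
grip_force: 98.4
```

Call:
step_arm(series=[0,0,0.001,0,0,0,0.002,0,0,0,0.002,0])

```text
time: 12.1
tool_pos: [0.4965, -0.0693, 0.0168]
tcp_rot: [-1.976, -2.442, -0.0]
wrist_force: [-0.2, -0.3, -0.7]
width: 0.191
grip_force: 98.4
```

Call:
step_arm(series=[0,0,0.001,0,0,0,0.002,0,0,0,0.003,0,0,0,0.003,0])

```text
time: 12.6
tool_pos: [0.4964, -0.0693, 0.0137]
tcp_rot: [-1.976, -2.442, 0.0]
wrist_force: [-0.1, 0.2, -1.2]
width: 0.188
grip_force: 98.4
```

Call:
step_arm(series=[-0.001,0,0,0,-0.002,0,0,0,-0.003,0,0,0,-0.004,0,0,0,-0.005,0,0,0,-0.006,0,0,0])

```text
time: 13.35
tool_pos: [0.4971, -0.0747, 0.0134]
tcp_rot: [-1.975, -2.441, 0.0]
wrist_force: [-1.0, 6.1, -0.1]
width: 0.189
grip_force: 98.4
```

Call:
step_arm(series=[-0.002,0,0,0,-0.005,0,0,0,-0.008,0,0,0,-0.011,0,0,0,-0.014,0,0,0,-0.017,0,0,0,-0.02,0,0,0,-0.023,0,0,0])

```text
time: 14.35
tool_pos: [0.5018, -0.0973, 0.0134]
tcp_rot: [-1.975, -2.441, 0.001]
wrist_force: [-1.3, 5.6, -1.3]
width: 0.186
grip_force: 98.4
```

Call:
step_arm(series=[-0.003,0,0,0,-0.006,0,0,0,-0.009,0,0,0,-0.012,0,0,0,-0.015,0,0,0,-0.018,0,0,0,-0.021,0,0,0,-0.024,0,0,0])

```text
time: 15.35
tool_pos: [0.5067, -0.1207, 0.0133]
tcp_rot: [-1.975, -2.441, 0.001]
wrist_force: [-1.2, 4.6, -1.3]
width: 0.191
grip_force: 98.4
```

Call:
step_arm(series=[-0.003,0,0,0,-0.006,0,0,0,-0.009,0,0,0,-0.012,0,0,0,-0.015,0,0,0,-0.018,0,0,0,-0.021,0,0,0,-0.024,0,0,0])

```text
time: 16.35
tool_pos: [0.5117, -0.1441, 0.0133]
tcp_rot: [-1.975, -2.441, 0.0]
wrist_force: [-1.2, 4.5, -0.9]
width: 0.192
grip_force: 98.4
```

Call:
step_arm(series=[-0.003,0,0,0,-0.006,0,0,0,-0.009,0,0,0,-0.012,0,0,0,-0.015,0,0,0,-0.018,0,0,0,-0.021,0,0,0,-0.024,0,0,0])

```text
time: 17.35
tool_pos: [0.5177, -0.1685, 0.0139]
tcp_rot: [1.976, 2.442, 0.0]
wrist_force: [0.5, 0.2, -1.8]
width: 0.193
grip_force: 98.4
```

```bash
python3 w.py w4 nut_mid rail_mouth; python3 - <<'E'
from h import *
c=viewer.read_camera('scene');t=viewer.read_camera('top')
for p in(c,t):
    for r in viewer.spot_point(p,'nut_mid')[:2]: print(r['score'],r['point'],at_z(p,r['point'],T_of(p),.007).round(4))
w=cv2.imread('pics/w4.png')[0:240,200:440]
cv2.imwrite('pics/g.png',np.hstack([cv2.resize(w,(480,480)),cv2.resize(c['image'][140:300,200:300],(300,480))[:,:,::-1]]))
E
```

```text
[ 0.51774175 -0.16845811  0.01386221] [ 0.501 -0.094  0.156]
0.5 [250.1, 234.7] [ 0.4792 -0.0107  0.007 ]
0.75 [358.3, 313.4] [ 0.4859 -0.0057  0.007 ]
```

View pics/g.png

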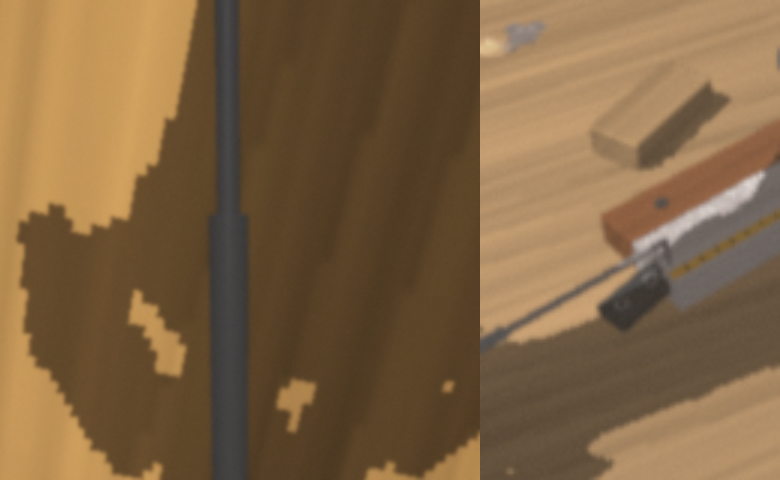

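The scene crop shows the nut's dark block out in front of the mouth, with the hook at its rear still just inside. I'll draw it a little further.

Call:
step_arm(series=[-0.003,0,0,0,-0.006,0,0,0,-0.009,0,0,0,-0.009,0,0.002,0,-0.012,0,0.003,0,-0.015,0,0.003,0,-0.018,0,0.003,0,-0.021,0,0.003,0])

```text
time: 18.7
tool_pos: [0.522, -0.1889, 0.0108]
tcp_rot: [1.976, 2.442, -0.0]
wrist_force: [0.3, 0.4, -0.9]
width: 0.194
grip_force: 98.5
```

```bash
python3 - <<'E'
from h import *
c=viewer.read_camera('scene');t=viewer.read_camera('top')
for p in(c,t):
    for r in viewer.spot_point(p,'nut_mid')[:2]: print(r['score'],r['point'],at_z(p,r['point'],T_of(p),.005).round(4))
cv2.imwrite('pics/g2.png',np.hstack([cv2.resize(t['image'][270:350,320:420],(500,400)),cv2.resize(c['image'][180:280,210:285],(300,400))])[:,:,::-1])
E
```

```text
0.8 [242.1, 243.5] [ 0.4889 -0.0285  0.005 ]
0.68 [375.6, 305.6] [ 0.496  -0.0279  0.005 ]
0.46 [354.3, 319.8] [ 0.4779 -0.0007  0.005 ]
```

View pics/g2.png

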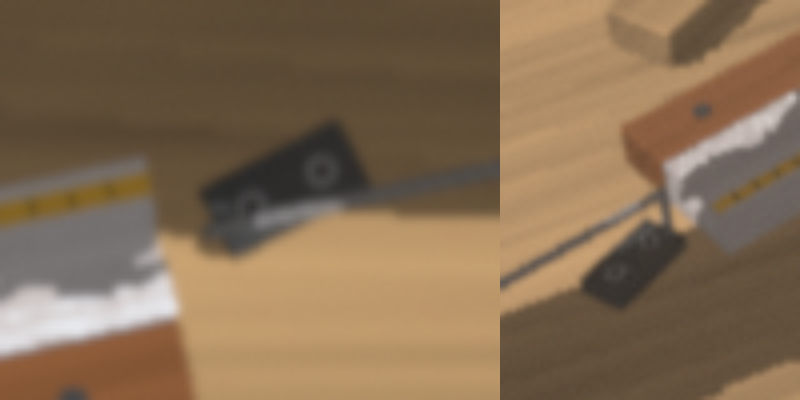

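The nut lies wholly outside, turned a little, with its centre about 31 mm in front of the mouth. Lifting the hook away.

Call:
step_arm(series=[0.001,0,-0.005,0,0.001,0,-0.015,0,0.001,0,-0.04,0,0.001,0,-0.08,0,0.001,0,-0.13,0,0.001,0,-0.13,0,0.001,0,-0.13,0])

```text
time: 19.77
tool_pos: [0.5217, -0.1876, 0.1412]
tcp_rot: [1.976, 2.442, 0.0]
wrist_force: [-0.6, 0.3, -0.9]
width: 0.192
grip_force: 98.4
```

```bash
python3 -c "
from h import *
print(monitor.read_state()['tool_pos'],go([.6782,-.0152,.14],1.665))"
```

```text
[ 0.52168973 -0.18757203  0.14120322] (array([0.1359, 0.189 , 0.0013]), np.float64(0.1161))
```

Call:
step_arm(series=[0.03,0.042,0,0.03,0.06,0.084,0,0.06,0.09,0.126,0,0.09,0.12,0.168,0,0.11,0.1359,0.189,0.0013,0.1161,0.1359,0.189,0.0013,0.1161,0.1359,0.189,0.0013,0.1161])

```text
time: 20.65
tool_pos: [0.6765, -0.0157, 0.1375]
tcp_rot: [-2.112, -2.322, 0.004]
wrist_force: [-0.1, -0.9, -1.0]
width: 0.191
grip_force: 98.5
```

```bash
python3 w.py w5 pick_neck; python3 -c "
from h import *
print(monitor.read_state()['tool_pos'],go([.6782,-.0152,.05],1.665))"
```

```text
[ 0.67653806 -0.01566558  0.13746245] [0.669 0.061 0.28 ]
pick_neck 0.88 [315.9 104. ] [0.6673 0.0799 0.046 ]
[ 0.67695061 -0.01626902  0.13850348] (array([0.0009, 0.0015, 0.0885]), np.float64(-0.001))
```

View pics/w5.png

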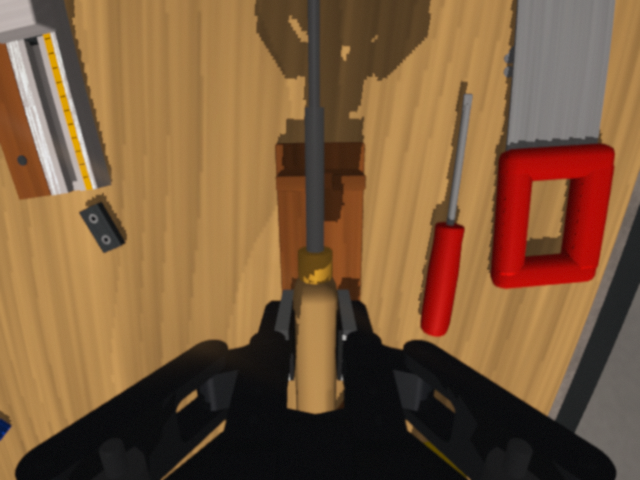

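Wrist view: the pick (tube at column 316) is over the rest, whose tube post spans columns 277–364 at row 180. The nut lies free at (103,228). Checking the sideways offset.

```bash
python3 - <<'E'
from h import *
s=monitor.read_state();M=R.from_rotvec(s['tcp_rot']).as_matrix()
p=dict(np.load('w5.npz'));T=p['T']
tl=lambda uv,z:(M.T@(at_z(p,uv,T,z)-s['tool_pos'])).round(4)
print('post',tl((277,182),.054),tl((364,182),.054),'base',tl((280,260),.01),tl((361.5,260),.01))
za=s['tool_pos'][2]+.019
print('pick',tl((315,230),za),tl((315,130),za),tl((313.5,40),za))
q=dict(np.load('w1.npz'));print('w1 pick then',at_z(q,(318.5,200),q['T'],.046),at_z(q,(319.3,300),q['T'],.046),at_z(q,(317.5,90),q['T'],.046))
print(s['tool_pos'])
E
```

```text
post [ 0.0473 -0.0262  0.0846] [0.0474 0.0315 0.0844] base [-0.0245 -0.0308  0.1286] [-0.0244  0.0385  0.1284]
pick [ 0.0432 -0.0008 -0.019 ] [ 0.0789 -0.0009 -0.019 ] [ 0.1071 -0.0014 -0.019 ]
w1 pick then [0.67828787 0.00483554 0.046     ] [ 0.68813715 -0.09281255  0.046     ] [0.66914845 0.09481443 0.046     ]
[ 0.67695061 -0.01626902  0.13850348]
```

Call:
step_arm(series=[0.001,0.0037,0.03,0,0.001,0.0037,0.06,0,0.001,0.0037,0.085,0,0.001,0.0037,0.098,0,0.001,0.0037,0.105,0,0.001,0.0037,0.11,0,0.001,0.0037,0.11,0])

```text
time: 21.62
tool_pos: [0.6829, -0.0141, 0.0308]
tcp_rot: [2.113, 2.322, 0.002]
wrist_force: [0.4, -0.1, -1.2]
width: 0.191
grip_force: 98.6
```

Call:
step_arm(series=[0,0,0.001,0,0,0,0.002,0,0,0,0.002,0])

```text
time: 22.0
tool_pos: [0.6829, -0.0141, 0.0305]
tcp_rot: [2.113, 2.322, 0.002]
wrist_force: [-4.2, -0.4, 9.6]
width: 0.193
grip_force: 100.1
```

Call:
step_arm(series=[0,-0.001,-0.001,0,0,-0.002,-0.0015,0,0,-0.002,-0.0015,0])

```text
time: 22.38
tool_pos: [0.6817, -0.0142, 0.0305]
tcp_rot: [2.112, 2.321, 0.004]
wrist_force: [3.0, 0.4, 6.4]
width: 0.191
grip_force: 99.3
```

Call:
step_arm(series=[0,0,0,0,0,0,0,0,0,0,0,0,0,0,0,0,0,0,0,0,0,0,0,0], gripper=0.5)

```text
time: 23.12
tool_pos: [0.6799, -0.0142, 0.029]
tcp_rot: [-2.115, -2.323, -0.0]
wrist_force: [0.3, -0.5, -0.0]
width: 0.497
grip_force: 0.0
```

Call:
step_arm(series=[0,0,-0.02,0,0,0,-0.06,0,0,0,-0.12,0,0,0,-0.17,0,0,0,-0.17,0,0,0,-0.17,0,0,0,-0.17,0])

```text
time: 24.0
tool_pos: [0.6785, -0.0141, 0.1971]
tcp_rot: [-2.113, -2.321, 0.003]
wrist_force: [0.2, 0.4, 0.2]
width: 0.499
grip_force: 0.0
```

```bash
python3 w.py w6 pick_grip pick_neck; python3 - <<'E'
from h import *
c=viewer.read_camera('scene');t=viewer.read_camera('top');C,T=T_of(c),T_of(t)
for l in ('pick_grip','pick_neck','nut_mid'):
    a=viewer.spot_point(c,l);b=viewer.spot_point(t,l)
    if a and b: print(l,tri([ray(c,a[0]['point'],C),ray(t,b[0]['point'],T)]).round(4),a[0]['point'],b[0]['point'])
w=cv2.imread('pics/w6.png')
cv2.imwrite('pics/z.png',np.hstack([cv2.resize(w[100:340,200:440],(400,400)),cv2.resize(c['image'][220:400,200:440],(400,400))[:,:,::-1]]))
E
```

```text
[ 0.67850709 -0.01408901  0.19711541] [0.671 0.062 0.339]
pick_grip 0.63 [113.2 184.2] [0.4968 0.0058 0.046 ]
pick_grip 0.59 [319.5 259.7] [ 0.6848 -0.0473  0.046 ]
pick_neck 0.95 [320.6 121.1] [0.6739 0.0736 0.046 ]
pick_neck [0.6749 0.073  0.0441] [362.5, 284.5] [294.6, 159.0]
```

View pics/z.png

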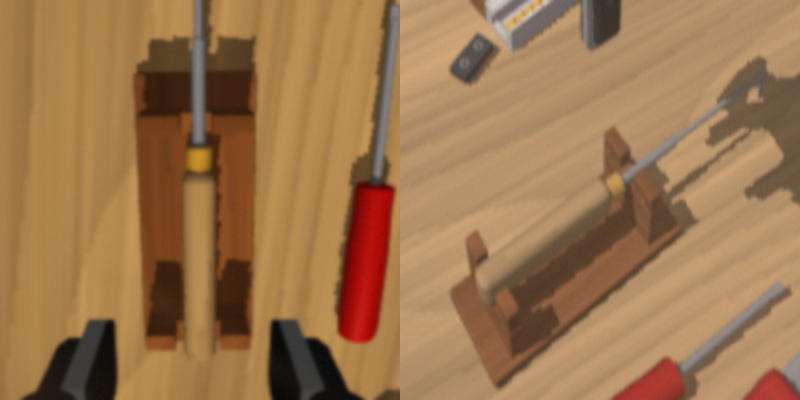

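Both views show the pick seated in its beds with the hook down. Its grip is within about 1 mm of the earlier wrist reading. The nut lies clear of the mouth.

```bash
python3 -c "
from h import *
print(job.finish_job())"
```

```text
the job is handed in; nothing more can be done
None
```

The nut is out on the bench about 31 mm in front of the rail's mouth, the pick is back on its rest, and I handed the job in at about 24 s of the 51 s allowed; the interface returned no verdict.

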